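Set out the grooming tiers of a dorm wardrobe

TASK

First push the orange spacer block all the way down into the gap between the two clear tiers, about half way along it and before moving anything else, so that the tiers stay apart. Then lay the hairbrush lengthwise in the grey-lined tier, stand the blue jar in the back half of the cork-lined tier (the half away from the robot), lay the comb crosswise in the front half of that tier, in front of the jar, and lay the nail clipper flat on the middle of the jar's cap. Never tip or drop the ceramic jar, and leave the bottle, mug and green tin where they are.

Things in the scene. Friction and masses are not known exactly. Their poses are not given: they have to be found in the camera images.
- grey_tier: Fixed open tray of clear acrylic with a grey felt floor: 220 mm long (its x, pointing roughly away from the robot), 135 mm wide (y), walls 4 mm thick, tops 24 mm above the shelf, lined floor 7 mm above the shelf. Origin: centre of its underside, on the shelf. It stands parallel to the cork tier, left or right of it, with a straight 24 mm gap between their long walls.
- cork_tier: Fixed tray like the grey tier but with a brown cork floor, 7 mm above the shelf. x along its 220 mm length, away from the robot (front half: x below 0, back half: above 0), y along its 135 mm width. Origin: centre of its underside, 159 mm from the grey tier's.
- spacer: Loose orange plastic block standing upright: 50 mm long (its x), 20 mm thick (y), 48 mm tall, the lowest 12 mm bevelled to 14 mm thick; 50 g. Origin: centre of its underside. The gap is open down to the shelf: fully home, the block stands on the shelf and its upper 24 mm stick out above the tiers' walls.
- hairbrush: Loose wooden hairbrush on its back, bristles up: 175 mm long (its x). Handle from x = -87 to +8 mm, 22 mm wide, 18 mm high; then the oval head to +87 mm, up to 52 mm wide, 14 mm thick, 28 mm high with its black bristles. 70 g, balanced some 10 to 20 mm to the head's side of the origin. Origin: underside, mid-length. It may point either way in the tier.
- comb: Loose grey plastic pocket comb lying flat: 95 mm long (its x), 28 mm wide (its y), 6 mm thick; 25 g. Origin: centre of its underside.
- clipper: Loose steel nail clipper lying flat: 58 mm long (its x), 13 mm wide (its y), body 10 mm high with a thin lever on top to about 16 mm; 45 g. Origin: centre of its underside.
- jar: Loose small blue ceramic jar with a flat round blue twist cap: 53 mm across, 48 mm tall with the cap (cap 52 mm across, upper 14 mm); 160 g. Origin: centre of its underside, z up.
- bottle: Bystander: amber glass bottle with a white cap, 52 mm across, 130 mm tall. Origin: centre of its underside.
- mug: Bystander: white ceramic mug, 76 mm across, 85 mm tall, handle on its +y side. Origin: centre of its underside.
- tin: Bystander: flat round green tin, 48 mm across, 22 mm tall. Origin: centre of its underside.
Things that resemble listed ones, but are neither listed nor needed, are in the scene too. Several things have the shape of the jar; the one meant has the colours described above.

How it is judged:
On the way:
1. the spacer stands fully down in the gap before the other four things have been moved (horizontal distance between spacer and grey_tier below 0.088 m and horizontal distance between spacer and cork_tier below 0.088 m and height (world z) of spacer below 0.004 m and angle between spacer's own z axis and vertical below 0.1 rad and distance of each of hairbrush, jar, comb, clipper from where it was at the start of the episode below 0.03 m), for 0.2 s.
At the end, for the whole second after the job is handed in: Spacer upright on the shelf in the gap, within 35 mm of half way; brush flat in the grey tier; in the cork tier the jar upright, 18 mm or more into the back half, the comb flat, crosswise (20 deg), 12 mm or more into the front half; clipper flat on the cap within 15 mm of centre; all at rest (horizontal distance between spacer and grey_tier below 0.088 m and horizontal distance between spacer and cork_tier below 0.088 m and height (world z) of spacer below 0.004 m and angle between each of spacer, hairbrush, jar, comb, clipper's own z axis and vertical below 0.1 rad and x of hairbrush in the frame of grey_tier between -0.03 and 0.03 m and y of hairbrush in the frame of grey_tier between -0.045 and 0.045 m and z of hairbrush in the frame of grey_tier between 0.004 and 0.011 m and x of jar in the frame of cork_tier between 0.018 and 0.09 m and y of jar in the frame of cork_tier between -0.042 and 0.042 m and z of jar in the frame of cork_tier between 0.004 and 0.011 m and x of comb in the frame of cork_tier between -0.098 and -0.012 m and y of comb in the frame of cork_tier between -0.025 and 0.025 m and z of comb in the frame of cork_tier between 0.004 and 0.011 m and angle between the x axis of comb and the y axis of cork_tier, either way round below 0.35 rad and horizontal distance between clipper and jar below 0.015 m and z of clipper in the frame of jar between 0.043 and 0.053 m and linear speed of each of spacer, hairbrush, jar, comb, clipper below 0.02 m/s); the robot touches nothing.
It fails at once if the jar is tipped by more than 30 degrees (angle between jar's own z axis and vertical above 0.52 rad).
It fails at once if the jar is dropped (falls free by more than about 25 mm) (linear speed of jar above 0.7 m/s and contact force between jar and the fingers below 0.1 N).
It fails at once if the bottle is moved by more than 20 mm or tipped over (distance of bottle from where it was at the start of the episode above 0.02 m or angle between bottle's own z axis and vertical above 0.4 rad).
It fails at once if the mug is moved by more than 20 mm or tipped over (distance of mug from where it was at the start of the episode above 0.02 m or angle between mug's own z axis and vertical above 0.4 rad).
It fails at once if the tin is moved by more than 20 mm or tipped over (distance of tin from where it was at the start of the episode above 0.02 m or angle between tin's own z axis and vertical above 0.4 rad).
It also fails if it takes over 120 s, if anything falls off the work surface, if the arm or the gripper's body presses on something with over 40 N, if the wrist force passes 120 N, or if a joint passes its speed limit or range.

ROBOT

A 6-joint arm with a two-finger parallel gripper is mounted at the origin on the work surface. World frame = base frame: x ahead of the robot, y to its left, z up, the work surface at z = 0. Lengths are in m, angles in rad, forces in N, time in s.
With the tool pointing down it reaches from about 0.325 to 0.75 m from the base axis. Payload 7.6 kg.
Tool frame: the origin (TCP) lies midway between the tips of the shut fingers; the grasp point (between the pads) lies 19 mm behind it; z points along the fingers, x is the direction in which the jaws open and shut, and the axes are right-handed (so a half turn about z gives the same grasp; the last joint's range is limited). The gripper opens to 85 mm and grips with 20 to 120 N. Pads are 22 mm wide; open, the fingers measure 114 mm over their backs; the gripper's body (76 mm by 85 mm) begins 54 mm behind the grasp point. The pads swing forward as they close: fully open they stand 13 mm farther back than shut.
Start: joints at [1.198, 0.052, 1.401, -0, 1.689, -0.07], TCP at [0.157, 0.501, 0.231] pointing down, gripper open.
Joint ranges: [-2.9, 2.9], [-0.91, 2.17], [0.12, 2.37], [-1.06, 4.2], [0.26, 2.73], [-2.93, 2.93]. Speed limits (rad/s): [2.57, 2.57, 3.01, 3.14, 3.14, 3.14].

INTERFACE

Orientations are given as a unit quaternion [w, x, y, z].
In Python, from plant import readout, imaging, hand_in gives the robot as it stands.
- The arm moves only by the tool drive_tool, never from a script. Its argument "motion" is a list of rows, each a list of 7 numbers: the opening in per cent of the stroke, from 0 (shut) to 100 (fully open), then the shift along the tool's x, y, z in cm, then the turn, a rotation vector about the tool's x, y, z in degrees. A call has 1 to 10 rows; each row is the pose to reach, as a shift and turn from the pose commanded when the call began, along the tool's axes at that moment; what a row does not reach only later rows make up. A row lasts 1/10 s, in which the tool goes at most 50 mm and 8.59 degrees, less where a joint would pass 70% of its speed; a pose out of reach is approached as far as the arm can. A call with a gripper value outside its range is refused whole. The fingers move at their own pace and stop on an object; the grip force is fixed at half the most. Time passes only in rows, so rows that repeat a pose let the fingers close. It gives the time, the measured TCP pose, the force and the opening at its end, in the units of the state.
- readout.state(): the state, without advancing time (a new reading comes with each control period).
- imaging.camera(name): name is "scene" or "top" or "wrist"; returns a dict with "pixels" (480x640x3 uint8, red, green, blue), "vfov" (degrees; the focal length in pixels is half the picture's height over the tangent of half this angle, whatever the lens; pixels are square), "cx", "cy" (the principal point, pixels), "R" (3x3) and "t" (3): a world point X has camera coordinates R X + t. Camera axes: x right, y down, z forward; pixel columns grow to the right and rows downward; lengths in m; the calibration is good to about 2 mm. The wrist camera is an equidistant fisheye: a pixel r from the principal point sees the ray r / f radians off the axis. A picture is of the moment at which its call begins. There is no depth.
- hand_in(): hands the job in, once; it reports no verdict.
Trained networks look in a picture, given as the dict that the camera call returned (one of the last four; its "shot" number tells which), for a name from the list of things; names that differ only in an ending like _2 or _b are one class to them, and where a whole thing is asked for, a point or a joint stands for the part that bears it (a point fixed in the world has none). Each returns a list of dicts, best first, with "conf" (0 to 1); they miss things now and then, are a little off and sometimes report something else, mostly with a low value. They report only what shows in the picture. A call takes as long as a camera call. They do not tell look-alikes from the thing itself.
- imaging.spot_in(query, picture): "centre" ([x, y, z] in m, in world coordinates, good to about 4 mm: the middle of the surface that is visible of it).
- imaging.cut_out(query, picture): "mask" (480x640 bool, what is visible of it).
The state is a dict: "clock": time; "joint_positions": joint angles; "joint_velocities": joint speeds; "joint_efforts": joint torques, N m; "ee_pos": TCP position; "tcp_rot": TCP orientation; "force": force on the tool from outside, world axes, zero at the start; "wrist_torque": the same for the moment, N m; "gripper_width": opening from 0.0 (shut) to 1.0 (fully open).
Only numpy, scipy, OpenCV 4.12 (cv2) and the standard library are available. Lean on these libraries where they do the work, as an engineer would, in place of code of your own. Each camera call takes 0.05 s, during which the arm holds its last target. There are 200 camera calls.

## Working session

There is one attempt and no reset: what is moved stays moved. The work goes in short steps, Python scripts to look and compute and a tool call to move; the robot and the scene stay as the last step left them, time stands still between calls to the robot, and variables do not carry over. Pictures are saved under pics/ and viewed, about 12 in all and at most 16, crops included, and the job is handed in when it is done.

Besides the shell and the picture viewer there is one more tool, called after ">>>" as name([rows], argument=value, ...), one row to a line, values as JSON. drive_tool: Moves the arm, as the interface text tells. Its arguments: {"type":"object","properties":{"motion":{"type":"array"}},"required":["motion"]}

```bash
mkdir -p pics; ls; python3 - <<'E'
from plant import readout, imaging
import cv2,numpy as np
for n in("scene","top"):
    c=imaging.camera(n); cv2.imwrite(f"pics/{n}0.png",c["pixels"][:,:,::-1]); print(n,c["vfov"],c["cx"],c["cy"],np.round(c["R"],3).tolist(),c["t"])
    for q in["grey_tier","cork_tier","spacer","hairbrush","comb","clipper","jar","bottle","mug","tin"]:
        print(q,[(np.round(d["centre"],3).tolist(),round(d["conf"],2)) for d in imaging.spot_in(q,c)])
print(readout.state())
E
```

```text
pics
scene 55.928858520771186 324.2572208803281 245.77345986954447 [[0.597, 0.802, 0.003], [0.606, -0.449, -0.656], [-0.525, 0.393, -0.755]] [-0.35940789 -0.27850933  1.30351127]
grey_tier [([0.561, 0.126, 0.006], 0.77)]
cork_tier [([0.567, 0.291, 0.008], 0.77)]
spacer [([0.646, -0.253, 0.01], 0.65), ([0.532, -0.116, 0.038], 0.6)]
hairbrush [([0.366, -0.255, 0.022], 0.77)]
comb [([0.666, -0.127, 0.004], 0.92)]
clipper [([0.644, -0.251, 0.01], 0.6)]
jar [([0.446, -0.171, 0.051], 0.92), ([0.673, -0.344, 0.046], 0.71), ([0.535, -0.281, 0.05], 0.68), ([0.479, -0.386, 0.05], 0.55)]
bottle [([0.59, -0.42, 0.082], 0.83)]
mug [([0.502, 0.473, 0.054], 0.65)]
tin [([0.44, -0.062, 0.018], 0.93)]
top 53.34704126849945 319.6837564979722 241.73486417810528 [[0.024, -1.0, 0.007], [-0.977, -0.024, -0.211], [0.211, -0.002, -0.977]] [0.01318528 0.52070354 1.23455428]
grey_tier [([0.557, 0.131, 0.006], 0.91)]
cork_tier [([0.558, 0.287, 0.009], 0.96)]
spacer [([0.522, -0.116, 0.047], 0.47)]
hairbrush [([0.361, -0.252, 0.013], 0.76), ([0.566, -0.412, 0.087], 0.4), ([0.643, -0.254, 0.015], 0.33), ([0.495,
[... 377 characters left out ...]
'clock': 1.1, 'joint_positions': array([ 1.19773248e+00,  5.21860829e-02,  1.40070298e+00,  9.51065543e-06,
        1.68859844e+00, -7.02799457e-02]), 'joint_velocities': array([-0.00078685, -0.0010691 ,  0.00089885, -0.00051491,  0.00064332,
       -0.00019211]), 'joint_efforts': array([ 2.71710987e-04, -3.81539369e+01, -3.60320842e+01, -4.38157849e-05,
        1.28693946e-04,  5.56834766e-05]), 'ee_pos': array([0.15651624, 0.50114633, 0.23132912]), 'tcp_rot': array([-3.20851757e-05,  8.05660457e-01,  5.92377603e-01,  4.19177092e-05]), 'force': array([-0.37700834, -0.10071734, -0.95893617]), 'wrist_torque': array([ 0.01410515, -0.03831858,  0.05495994]), 'gripper_width': 1.0002605437136347}
```

View pics/scene0.png

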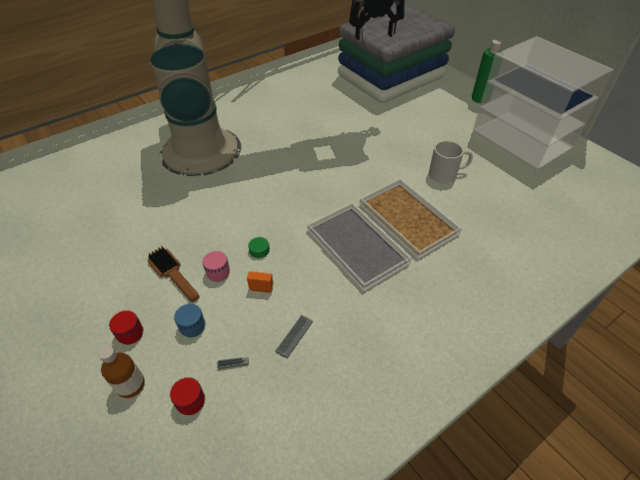

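View pics/top0.png

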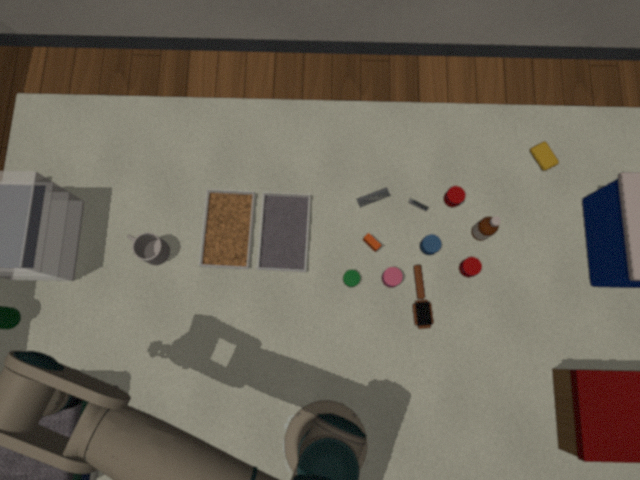

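Pink (216,266), red (126,327) and (187,396), and blue (190,320) in the scene view all have the jar's shape. Only the one at (190,320), top view (431,244), is blue with a blue cap. Next I'll write helpers that fit the known shapes to masks from two views.

```bash
cat > h.py <<'E'
import numpy as np, cv2
from scipy.optimize import minimize
from scipy.spatial.transform import Rotation as Rn
from plant import readout, imaging
def foc(c): return 240/np.tan(np.radians(c["vfov"])/2)
def proj(c,X,fish):
    p=np.atleast_2d(X)@np.array(c["R"]).T+np.array(c["t"]); r=np.hypot(p[:,0],p[:,1])+1e-12
    k=np.arctan2(r,p[:,2])/r if fish else 1/p[:,2]
    return p[:,:2]*k[:,None]*foc(c)+[c["cx"],c["cy"]]
def ray(c,uv,fish):
    d=(np.atleast_2d(uv)-[c["cx"],c["cy"]])/foc(c); r=np.hypot(*d.T)+1e-12
    v=np.c_[d*(np.sin(r)/r)[:,None],np.cos(r)] if fish else np.c_[d,np.ones(len(d))]
    R=np.array(c["R"]); return -R.T@np.array(c["t"]), v@R
def onplane(c,uv,z,fish):
    o,v=ray(c,uv,fish); return o+v*((z-o[2])/v[:,2])[:,None]
def box(x0,x1,w,z0,z1):
    n=8; xs=np.r_[np.linspace(x0,x1,n),np.linspace(x1,x0,n)]; ys=np.r_[np.full(n,w/2),np.full(n,-w/2)]
    return np.r_[np.c_[xs,ys,0*xs+z0],np.c_[xs,ys,0*xs+z1]]
def cyl(cx,a,b,z0,z1):
    t=np.linspace(0,2*np.pi,24); p=np.c_[cx+a*np.cos(t),b*np.sin(t),0*t]
    return np.r_[p+[0,0,z0],p+[0,0,z1]]
M={"spacer":[box(-.025,.025,.014,0,.001),box(-.025,.025,.02,.012,.048)],"comb":[box(-.0475,.0475,.028,0,.006)],
"clipper":[box(-.029,.029,.013,0,.013)],"jar":[cyl(0,.0265,.0265,0,.034),cyl(0,.026,.026,.034,.048)],
"hairbrush":[box(-.087,.008,.022,0,.018),cyl(.0475,.0395,.026,0,.014),cyl(.0475,.034,.021,.014,.028)],
"grey_tier":[box(-.11,.11,.135,0,.024)],"cork_tier":[box(-.11,.11,.135,0,.024)]}
M["spacer"]=[np.vstack(M["spacer"])]; M["jar"]=[np.vstack(M["jar"])]
S=3
def render(c,name,p,fish):
    R=Rn.from_euler("z",p[3]).as_matrix(); m=np.zeros((480*S,640*S),np.uint8)
    for P in M[name]:
        q=proj(c,P@R.T+p[:3],fish)
        hh=cv2.convexHull(((q+.5)*S-.5).astype(np.float32)); cv2.fillConvexPoly(m,np.round(hh*16).astype(np.int32),1,shift=4)
    return m
def fit(name,obs,p0,freez=False):
    """obs: list of (cam,mask,fish); maximise summed IoU over x,y,yaw(,z)"""
    big=[cv2.resize(m.astype(np.uint8),None,fx=S,fy=S,interpolation=cv2.INTER_NEAREST) for _,m,_ in obs]
    def f(v):
        p=[v[0],v[1],v[3]/3 if freez else p0[2],v[2]*10]; s=0
        for (c,_,fi),b in zip(obs,big):
            r=render(c,name,p,fi); s-=(r&b).sum()/((r|b).sum()+1)
        return s/len(obs)
    v0=np.array([p0[0],p0[1],p0[3]/10]+([p0[2]*3] if freez else []))
    best=None
    for st in(.012,.004):
        sim=np.vstack([v0]+[v0+st*e for e in np.eye(len(v0))])
        b=minimize(f,v0,method="Nelder-Mead",options=dict(initial_simplex=sim,maxiter=120,xatol=1e-4,fatol=1e-4)); v0=b.x
    v=b.x; return np.array([v[0],v[1],v[3]/3 if freez else p0[2],v[2]*10]),-b.fun
def yaw0(c,m,z,fish):
    ys,xs=np.nonzero(m); P=onplane(c,np.c_[xs,ys],z,fish)[:,:2]; w,V=np.linalg.eigh(np.cov(P.T)); 
    return P.mean(0),np.arctan2(V[1,1],V[0,1])
def pick(name,c,near,fish,tol=.04,z=.02):
    best=None
    for d in imaging.cut_out(name,c):
        m=np.asarray(d["mask"]); 
        if m.sum()<20: continue
        q=yaw0(c,m,z,fish)[0]; e=np.hypot(*(q-near))
        if e<tol and (best is None or e<best[0]): best=(e,m)
    return None if best is None else best[1]
def rel(pos,yaw,opening=None):
    """shift (cm, tool axes) and turn (deg about tool z) to TCP pos, tool x at world angle yaw (mod pi), pointing down"""
    s=readout.state(); R=Rn.from_quat(np.roll(s["tcp_rot"],-1)).as_matrix()
    T=np.c_[[np.cos(yaw),np.sin(yaw),0],[np.sin(yaw),-np.cos(yaw),0],[0,0,-1]]
    rv=[Rn.from_matrix(R.T@T@Rn.from_euler("z",k).as_matrix()).as_rotvec(degrees=True) for k in(0,np.pi)]
    return np.round((np.array(pos)-s["ee_pos"])@R*100,2),[np.round(r,2) for r in rv]
def save(c,f,crop=None,k=1):
    im=c["pixels"][:,:,::-1]
    if crop: im=im[crop[1]:crop[3],crop[0]:crop[2]]
    cv2.imwrite("pics/"+f,cv2.resize(im,None,fx=k,fy=k,interpolation=cv2.INTER_CUBIC))
E
python3 - <<'E'
from h import *
t=imaging.camera("top"); s=imaging.camera("scene"); w=imaging.camera("wrist")
save(w,"w0.png"); print("wrist",w["vfov"],np.round(-np.array(w["R"]).T@w["t"],3),np.round(w["R"],2).tolist())
near=dict(grey_tier=(.558,.13),cork_tier=(.56,.288),spacer=(.525,-.116),hairbrush=(.363,-.253),comb=(.665,-.125),clipper=(.645,-.25),jar=(.53,-.277))
for n,q in near.items():
    o=[(c,pick(n,c,q,False),False) for c in(t,s)]
    print(n,[None if m is None else int(m.sum()) for _,m,_ in o],end=" ")
    o=[x for x in o if x[1] is not None]
    if not o: print(); continue
    y=yaw0(o[0][0],o[0][1],.01,False)[1]
    if n=="hairbrush":y=np.pi/2*0+np.arctan2(-0.02,-.1)
    if "tier" in n:y=0
    p,i=fit(n,o,[*q,0,y],freez=len(o)>1); print(np.round(p[:3],4),"yaw",round(np.degrees(p[3]),1),"iou",round(i,3))
E
```

```text
wrist 65.70646984690485 [0.093 0.521 0.373] [[0.3, 0.95, -0.0], [0.92, -0.29, 0.27], [0.25, -0.08, -0.96]]
grey_tier [3785, 4943] [0.5578 0.1281 0.0006] yaw -1.7 iou 0.977
cork_tier [3885, 4286] [ 0.5623  0.2872 -0.    ] yaw -1.8 iou 0.98
spacer [168, 494] [ 0.5292 -0.1159  0.0024] yaw -135.1 iou 0.888
hairbrush [845, 1005] [ 0.3854 -0.2521  0.0025] yaw -175.0 iou 0.871
comb [276, 645] [ 6.670e-01 -1.219e-01  5.000e-04] yaw 112.3 iou 0.868
clipper [118, 264] [ 0.6472 -0.2515  0.002 ] yaw 62.7 iou 0.855
jar [378, 814] [ 0.5269 -0.2772  0.0063] yaw 133.4 iou 0.922
```

View pics/w0.png

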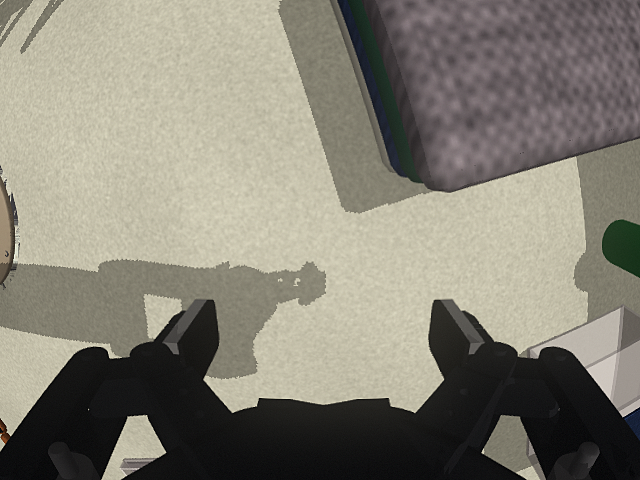

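The tier fits agree: the centres are 159.2 mm apart, yaw is −1.75° and the base is at z≈0. I'll now move the wrist camera over the spacer for a closer measurement.

```bash
python3 - <<'E'
from h import *
print(rel([.545,-.135,.23],np.radians(-45)))
E
```

```text
(array([-49.13,  56.05,   0.13]), [array([ -0.  ,  -0.  , 117.65]), array([  0.  ,  -0.  , -62.35])])
```

>>> drive_tool([
  [100,-49.1,56.0,0,0,0,117.6],
  [100,-49.1,56.0,0,0,0,117.6],
  [100,-49.1,56.0,0,0,0,117.6],
  [100,-49.1,56.0,0,0,0,117.6],
  [100,-49.1,56.0,0,0,0,117.6],
  [100,-49.1,56.0,0,0,0,117.6],
  [100,-49.1,56.0,0,0,0,117.6],
  [100,-49.1,56.0,0,0,0,117.6],
  [100,-49.1,56.0,0,0,0,117.6],
  [100,-49.1,56.0,0,0,0,117.6],
])

```text
clock: 2.95
ee_pos: [0.4178, 0.0724, 0.2317]
tcp_rot: [-0.0, 0.993, -0.119, 0.001]
force: [0.4, 0.9, -0.6]
gripper_width: 1.002
```

```bash
python3 - <<'E'
from h import *
print(rel([.545,-.135,.23],np.radians(-45)))
E
```

```text
(array([17.26, 17.15,  0.18]), [array([-0.05, -0.05, 31.35]), array([ 7.0000e-02, -7.0000e-02, -1.4865e+02])])
```

>>> drive_tool([
  [100,17.3,17.1,0.1,0,0,31.3],
  [100,17.3,17.1,0.1,0,0,31.3],
  [100,17.3,17.1,0.1,0,0,31.3],
  [100,17.3,17.1,0.1,0,0,31.3],
  [100,17.3,17.1,0.1,0,0,31.3],
  [100,17.3,17.1,0.1,0,0,31.3],
  [100,17.3,17.1,0.1,0,0,31.3],
  [100,17.3,17.1,0.1,0,0,31.3],
])

```text
clock: 3.75
ee_pos: [0.5459, -0.131, 0.2305]
tcp_rot: [-0.0, 0.925, -0.379, 0.0]
force: [0.5, -0.7, 0.9]
gripper_width: 1.0
```

```bash
cat > look.py <<'E'
from h import *
import sys
# look.py name x y yaw_deg [pic]: wrist fit, plus combined with top & scene
def look(n,q,yaw,pic=None,z=0.,others=True,tol=.04):
    w=imaging.camera("wrist"); cams=[(w,True)]
    if pic: save(w,pic)
    m=pick(n,w,q,True,tol); print("wrist mask",None if m is None else int(m.sum()))
    o=[(w,m,True)] if m is not None else []
    if o:
        p,i=fit(n,o,[*q,z,yaw]); print("wrist only",np.round(p[:3],4),"yaw",round(np.degrees(p[3]),1),round(i,3))
    if others:
        for k in("top","scene"):
            c=imaging.camera(k); m=pick(n,c,q,False,tol)
            if m is not None:o.append((c,m,False))
        p,i=fit(n,o,[*p[:2],z,p[3]],True); print("all",len(o),np.round(p[:3],4),"yaw",round(np.degrees(p[3]),1),round(i,3))
    return p
if __name__=="__main__":
    a=sys.argv; look(a[1],(float(a[2]),float(a[3])),np.radians(float(a[4])),a[5] if len(a)>5 else None)
E
python3 look.py spacer .529 -.116 45 w1.png
```

```text
wrist mask 1341
wrist only [ 0.5278 -0.1161  0.    ] yaw 45.0 0.927
all 2 [ 0.5279 -0.1159  0.0007] yaw 45.0 0.906
```

View pics/w1.png

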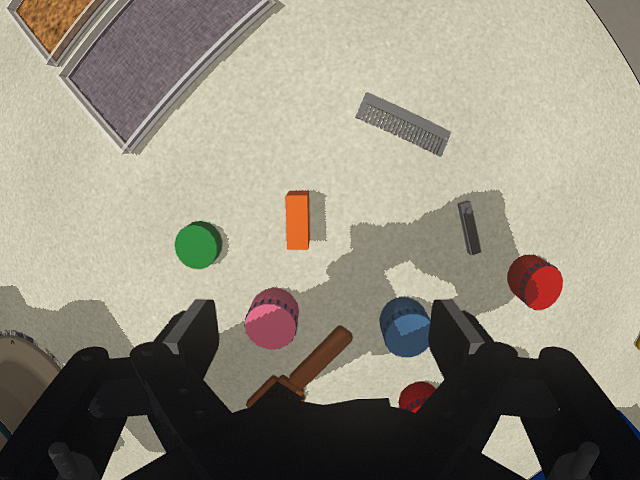

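The picture shows the spacer at (298,220), comb (403,125), clipper (469,228) and blue jar (405,327). The spacer fits at (0.528,−0.116), yaw 45°, z≈0, and the views agree. Next is the grasp.

```bash
python3 - <<'E'
from h import *
print(rel([.528,-.116,.026],np.radians(-45)))
E
```

```text
(array([-2.36,  0.2 , 20.47]), [array([-0.03, -0.04,  0.47]), array([ 6.0000e-02, -4.0000e-02, -1.7953e+02])])
```

>>> drive_tool([
  [60,-2.4,0.2,5,0,0,0.4],
  [60,-2.4,0.2,10,0,0,0.4],
  [60,-2.4,0.2,14,0,0,0.4],
  [60,-2.4,0.2,17,0,0,0.4],
  [60,-2.4,0.2,19,0,0,0.4],
  [60,-2.4,0.2,20.4,0,0,0.4],
  [60,-2.4,0.2,20.4,0,0,0.4],
  [60,-2.4,0.2,20.4,0,0,0.4],
])

```text
clock: 4.85
ee_pos: [0.5282, -0.1164, 0.0273]
tcp_rot: [-0.0, 0.924, -0.383, 0.001]
force: [0.4, 0.4, 1.1]
gripper_width: 0.603
```

>>> drive_tool([
  [0,0,0,0,0,0,0],
  [0,0,0,0,0,0,0],
  [0,0,0,0,0,0,0],
  [0,0,0,0,0,0,0],
  [0,0,0,0,0,0,0],
  [0,0,0,0,0,0,0],
])

```text
clock: 5.45
ee_pos: [0.5285, -0.1166, 0.0277]
tcp_rot: [-0.0, 0.924, -0.383, 0.001]
force: [-1.1, 0.6, 6.6]
gripper_width: 0.221
```

>>> drive_tool([
  [0,0,0,-2,0,0,0],
  [0,0,0,-5,0,0,0],
  [0,0,0,-8,0,0,0],
  [0,0,0,-10,0,0,0],
  [0,0,0,-10,0,0,0],
])

```text
clock: 5.95
ee_pos: [0.5293, -0.1168, 0.1298]
tcp_rot: [-0.0, 0.924, -0.383, 0.003]
force: [0.2, -0.4, -0.9]
gripper_width: 0.22
```

```bash
python3 - <<'E'
from h import *
print(rel([.560,.2077,.127],np.radians(-91.75)))
E
```

```text
(array([-20.77, -25.12,   0.24]), [array([-0.3 , -0.23, 46.76]), array([   0.28,   -0.37, -133.24])])
```

>>> drive_tool([
  [0,-20.8,-25.1,0.1,0,0,46.7],
  [0,-20.8,-25.1,0.1,0,0,46.7],
  [0,-20.8,-25.1,0.1,0,0,46.7],
  [0,-20.8,-25.1,0.1,0,0,46.7],
  [0,-20.8,-25.1,0.1,0,0,46.7],
  [0,-20.8,-25.1,0.1,0,0,46.7],
  [0,-20.8,-25.1,0.1,0,0,46.7],
  [0,-20.8,-25.1,0.1,0,0,46.7],
  [0,-20.8,-25.1,0.1,0,0,46.7],
  [0,-20.8,-25.1,0.1,0,0,46.7],
])

```text
clock: 6.95
ee_pos: [0.5577, 0.2072, 0.1241]
tcp_rot: [-0.001, -0.696, 0.718, 0.0]
force: [0.5, 0.0, -1.5]
gripper_width: 0.222
```

```bash
python3 - <<'E'
from h import *
w=imaging.camera("wrist"); save(w,"w2.png")
for n,q in(("grey_tier",(.558,.128)),("cork_tier",(.5623,.287))):
    m=pick(n,w,q,True,.08); print(n,None if m is None else fit(n,[(w,m,True)],[*q,0,-.03]))
print(rel([.560,.2077,.127],np.radians(-91.75)))
E
```

```text
grey_tier (array([ 0.55944966,  0.12692867,  0.        , -0.02002858]), np.float64(0.8477873649139294))
cork_tier (array([ 0.5634557,  0.2883607,  0.       , -0.0492721]), np.float64(0.8407769901269998))
(array([-0.08, -0.19, -0.19]), [array([ 0.01, -0.01, -0.05]), array([-1.0000e-02, -2.0000e-02,  1.7995e+02])])
```

View pics/w2.png

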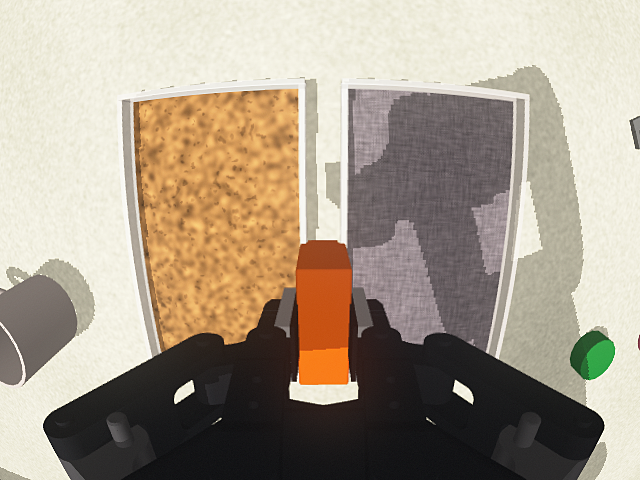

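The block hangs straight in the fingers above the gap, whose wall tops show at columns ≈305 and 342. I'll check the gap's centre line from wall-top pixels.

```bash
python3 - <<'E'
from h import *
w=imaging.camera("wrist"); g=w["pixels"].astype(int)
for v in(110,150,190,225): print(v,g[v,296:356].mean(1).astype(int).tolist())
save(w,"w2c.png",(280,70,370,250),4) if 0 else None
for v in(110,150,190,225):
    P=onplane(w,[(300,v),(305,v),(342,v),(348,v)],.024,True)
    print(v,np.round(P[:,:2],4).tolist(), "gap mid at x", round(.2077-(P[0,0]-.56)*np.tan(np.radians(1.75)),4))
print(readout.state()["ee_pos"])
# spacer mask: bottom centre
m=imaging.cut_out("spacer",w)
E
```

```text
110 [146, 116, 239, 245, 247, 247, 247, 246, 223, 177, 170, 175, 178, 177, 179, 177, 175, 173, 171, 171, 165, 231, 240, 236, 236, 237, 236, 237, 238, 239, 238, 237, 235, 233, 233, 233, 233, 232, 232, 233, 233, 233, 231, 221, 218, 242, 246, 245, 245, 248, 245, 176, 94, 108, 105, 109, 127, 173, 167, 153]
150 [146, 163, 212, 243, 248, 246, 246, 249, 233, 182, 176, 174, 171, 168, 172, 174, 175, 173, 171, 163, 241, 240, 238, 238, 238, 235, 234, 234, 235, 236, 236, 236, 237, 237, 237, 235, 236, 235, 236, 236, 236, 236, 235, 226, 221, 239, 246, 245, 246, 247, 243, 165, 106, 107, 111, 116, 106, 135, 165, 152]
190 [167, 159, 197, 241, 246, 246, 245, 248, 247, 183, 165, 176, 175, 177, 179, 179, 179, 179, 176, 171, 160, 239, 236, 235, 234, 236, 236, 237, 238, 246, 175, 172, 173, 173, 172, 173, 171, 170, 172, 171, 169, 164, 160, 188, 225, 240, 245, 244, 244, 249, 240, 153, 99, 106, 108, 102, 100, 103, 106, 103]
225 [162, 158, 144, 214, 241, 245, 245, 247, 244, 222, 171, 169, 174, 179, 181, 182, 179, 178, 178, 175, 175, 164, 237, 239, 236, 235, 235, 234, 232, 231, 233, 235, 237, 239, 240, 241, 241, 240, 239, 237, 237, 239, 233, 225, 229, 241, 244, 244, 247, 244, 199, 129, 95, 102, 106, 108, 106, 110, 111, 113]
110 [[0.6485, 0.219], [0.6484, 0.2158], [0.6476, 0.192], [0.6476, 0.1882]] gap mid at x 0.205
150 [[0.6223, 0.2199], [0.6221, 0.2167], [0.6214, 0.1928], [0.6213, 0.1889]] gap mid at x 0.2058
190 [[0.596, 0.221], [0.5958, 0.2177], [0.5951, 0.1934], [0.595, 0.1894]] gap mid at x 0.2066
225 [[0.5724, 0.222], [0.5723, 0.2187], [0.5715, 0.1939], [0.5714, 0.1899]] gap mid at x 0.2073
[0.55815647 0.20705762 0.12524207]
```

>>> drive_tool([
  [0,0,-0.2,3,0,0,0],
  [0,0,-0.2,5.5,0,0,0],
  [0,0,-0.2,6.8,0,0,0],
  [0,0,-0.2,7.4,0,0,0],
  [0,0,-0.2,8,0,0,0],
  [0,0,-0.2,8.4,0,0,0],
  [0,0,-0.2,8.4,0,0,0],
])

```text
clock: 7.9
ee_pos: [0.5602, 0.2082, 0.0416]
tcp_rot: [0.0, -0.697, 0.717, -0.0]
force: [-0.8, -0.1, -0.1]
gripper_width: 0.221
```

>>> drive_tool([
  [0,0,0,0.5,0,0,0],
  [0,0,0,0.9,0,0,0],
  [0,0,0,1.2,0,0,0],
  [0,0,0,1.4,0,0,0],
  [0,0,0,1.5,0,0,0],
  [0,0,0,1.5,0,0,0],
])

```text
clock: 8.5
ee_pos: [0.56, 0.2082, 0.0277]
tcp_rot: [-0.0, -0.697, 0.717, 0.0]
force: [-6.1, -2.0, 8.6]
gripper_width: 0.219
```

>>> drive_tool([
  [50,0,0,0,0,0,0],
  [50,0,0,0,0,0,0],
  [50,0,0,0,0,0,0],
  [50,0,0,-3,0,0,0],
  [50,0,0,-8,0,0,0],
  [50,0,0,-13,0,0,0],
  [50,0,0,-18,0,0,0],
  [50,0,0,-20,0,0,0],
])

```text
clock: 9.3
ee_pos: [0.5614, 0.2085, 0.2328]
tcp_rot: [0.004, -0.697, 0.717, -0.002]
force: [1.2, -0.3, 0.0]
gripper_width: 0.501
```

```bash
python3 look.py spacer .56 .208 -1.75; python3 - <<'E'
from h import *
# brush look pose: above brush
print(rel([.40,-.25,.23],np.radians(-90)), readout.state()["joint_positions"][[0,5]])
E
```

```text
wrist mask 1186
wrist only [0.5603 0.2087 0.    ] yaw -2.1 0.879
all 2 [5.606e-01 2.088e-01 5.000e-04] yaw -2.5 0.809
(array([46.24, 14.58, -0.51]), [array([ 0.22, -0.06, -1.69]), array([-1.0000e-01, -3.4000e-01,  1.7831e+02])]) [0.29399505 1.89433466]
```

The spacer is home: (0.5603,0.2087), base z≈0.5 mm, about 1 mm from half way along. Next is the brush.

>>> drive_tool([
  [60,46.4,18.7,0,0.2,0,-1.7],
  [60,46.4,18.7,0,0.2,0,-1.7],
  [60,46.4,18.7,0,0.2,0,-1.7],
  [60,46.4,18.7,0,0.2,0,-1.7],
  [60,46.4,18.7,0,0.2,0,-1.7],
  [60,46.4,18.7,0,0.2,0,-1.7],
  [60,46.4,18.7,0,0.2,0,-1.7],
  [60,46.4,18.7,0,0.2,0,-1.7],
  [60,46.4,18.7,0,0.2,0,-1.7],
  [60,46.4,18.7,0,0.2,0,-1.7],
])

```text
clock: 10.6
ee_pos: [0.3578, -0.2512, 0.2246]
tcp_rot: [-0.001, 0.707, -0.707, -0.0]
force: [1.2, -0.5, 0.8]
gripper_width: 0.6
```

>>> drive_tool([
  [60,0,0,0,0,0,0],
  [60,0,0,0,0,0,0],
  [60,0,0,0,0,0,0],
])

```text
clock: 10.9
ee_pos: [0.3597, -0.2489, 0.2253]
tcp_rot: [-0.001, 0.708, -0.707, 0.0]
force: [-0.1, 0.6, -0.3]
gripper_width: 0.6
```

```bash
python3 look.py hairbrush .385 -.252 -175 w3.png; python3 - <<'E'
from h import *
print(readout.state()["ee_pos"])
E
```

```text
wrist mask 5848
wrist only [ 0.3844 -0.2526  0.    ] yaw -174.6 0.906
all 3 [ 0.3856 -0.2524  0.0019] yaw -174.0 0.715
[ 0.35993647 -0.24918372  0.22626466]
```

View pics/w3.png

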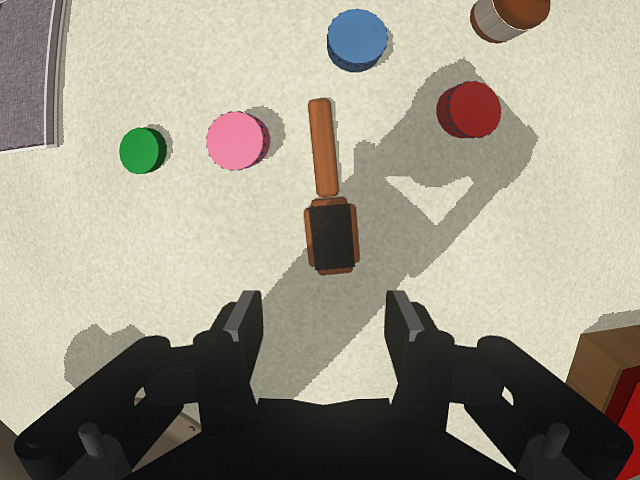

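The brush lies with its handle tip at (319,98) and head end at (333,274), handle pointing away from the robot. The fit is (0.3845,−0.2525), yaw −174.5°.

```bash
python3 - <<'E'
from h import *
w=imaging.camera("wrist")
P=onplane(w,[(319,98),(327,195),(310,150),(333,150)],.015,True)[:,:2]; Q=onplane(w,[(333,274)],.01,True)[:,:2]
print(P,Q,np.linalg.norm(P[0]-Q[0]), np.degrees(np.arctan2(*(P[0]-P[1])[::-1])))
print(rel([.3945,-.2515,.004],np.radians(-84.8)))
E
```

```text
[[ 0.47221509 -0.24504133]
 [ 0.37946736 -0.2527896 ]
 [ 0.42254242 -0.23664321]
 [ 0.42256949 -0.25828846]] [[ 0.29768861 -0.25935575]] 0.17511252321333162 4.77547687217266
(array([ 0.22, -3.39, 22.24]), [array([-0.21, -0.01, -5.12]), array([-2.0000e-02,  3.2000e-01,  1.7488e+02])])
```

>>> drive_tool([
  [60,0.2,-3.4,5,-0.2,0,-5.1],
  [60,0.2,-3.4,10,-0.2,0,-5.1],
  [60,0.2,-3.4,15,-0.2,0,-5.1],
  [60,0.2,-3.4,18.5,-0.2,0,-5.1],
  [60,0.2,-3.4,21,-0.2,0,-5.1],
  [60,0.2,-3.4,22.2,-0.2,0,-5.1],
  [60,0.2,-3.4,22.2,-0.2,0,-5.1],
  [60,0.2,-3.4,22.2,-0.2,0,-5.1],
])

```text
clock: 12.05
ee_pos: [0.3952, -0.2525, 0.0059]
tcp_rot: [-0.0, 0.738, -0.675, 0.001]
force: [0.2, -0.0, 0.9]
gripper_width: 0.6
```

>>> drive_tool([
  [0,0,0,0,0,0,0],
  [0,0,0,0,0,0,0],
  [0,0,0,0,0,0,0],
  [0,0,0,0,0,0,0],
  [0,0,0,0,0,0,0],
  [0,0,0,0,0,0,0],
])

```text
clock: 12.65
ee_pos: [0.3952, -0.2526, 0.0061]
tcp_rot: [-0.0, 0.738, -0.675, 0.002]
force: [-1.3, 1.4, 7.6]
gripper_width: 0.237
```

>>> drive_tool([
  [0,0,0,-2,0,0,0],
  [0,0,0,-5,0,0,0],
  [0,0,0,-9,0,0,0],
  [0,0,0,-12,0,0,0],
  [0,0,0,-12,0,0,0],
])

```text
clock: 13.15
ee_pos: [0.3963, -0.2534, 0.1298]
tcp_rot: [-0.0, 0.738, -0.675, 0.005]
force: [0.1, -0.6, 0.3]
gripper_width: 0.243
```

```bash
python3 - <<'E'
from h import *
w=imaging.camera("wrist"); save(w,"w4.png")
a=np.radians(-1.75); c=np.array([.5578,.128])+.010*np.array([np.cos(a),np.sin(a)])
print(c,rel([*c,.125],np.radians(-91.75)))
E
```

```text
[0.56779534 0.12769461] (array([-36.35, -20.56,   0.14]), [array([-0.25, -0.2 ,  6.86]), array([   0.3 ,   -0.37, -173.14])])
```

View pics/w4.png

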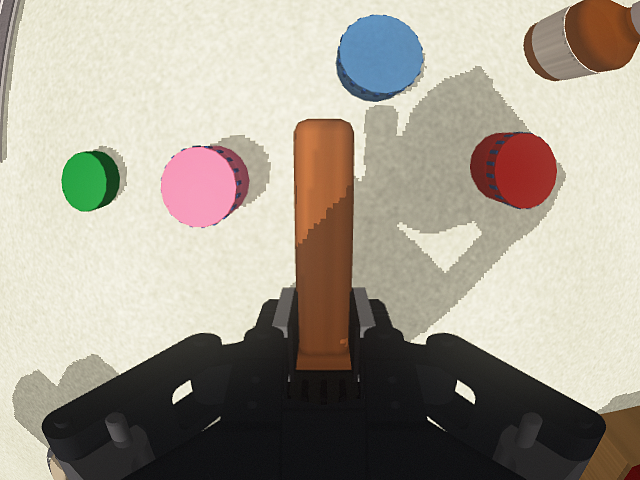

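>>> drive_tool([
  [0,-36.3,-20.6,0,-0.2,-0.2,6.9],
  [0,-36.3,-20.6,0,-0.2,-0.2,6.9],
  [0,-36.3,-20.6,0,-0.2,-0.2,6.9],
  [0,-36.3,-20.6,0,-0.2,-0.2,6.9],
  [0,-36.3,-20.6,0,-0.2,-0.2,6.9],
  [0,-36.3,-20.6,0,-0.2,-0.2,6.9],
  [0,-36.3,-20.6,0,-0.2,-0.2,6.9],
  [0,-36.3,-20.6,0,-0.2,-0.2,6.9],
  [0,-36.3,-20.6,0,-0.2,-0.2,6.9],
  [0,-36.3,-20.6,0,-0.2,-0.2,6.9],
])

```text
clock: 14.2
ee_pos: [0.5667, 0.1305, 0.1222]
tcp_rot: [-0.001, -0.697, 0.717, 0.003]
force: [-0.7, -0.5, -0.5]
gripper_width: 0.237
```

>>> drive_tool([
  [0,0,0,0,0,0,0],
  [0,0,0,0,0,0,0],
  [0,0,0,0,0,0,0],
])

```text
clock: 14.5
ee_pos: [0.5669, 0.1269, 0.1242]
tcp_rot: [-0.0, -0.695, 0.719, 0.002]
force: [-0.4, 0.1, -0.2]
gripper_width: 0.239
```

```bash
python3 - <<'E'
from h import *
print(rel([.5678,.1277,.013],np.radians(-91.75)))
E
```

```text
(array([-0.05, -0.14, 11.12]), [array([ 0.23,  0.17, -0.13]), array([  0.27,  -0.36, 179.87])])
```

>>> drive_tool([
  [0,0,-0.1,4,0,0,0],
  [0,0,-0.1,8,0,0,0],
  [0,0,-0.1,9.8,0,0,0],
  [0,0,-0.1,10.5,0,0,0],
  [0,0,-0.1,11,0,0,0],
  [0,0,-0.1,11.1,0,0,0],
  [0,0,-0.1,11.1,0,0,0],
])

```text
clock: 15.2
ee_pos: [0.5686, 0.1283, 0.0147]
tcp_rot: [0.001, -0.696, 0.718, 0.002]
force: [0.4, 0.7, -0.5]
gripper_width: 0.237
```

>>> drive_tool([
  [45,0,0,0,0,0,0],
  [45,0,0,0,0,0,0],
  [45,0,0,0,0,0,0],
  [45,0,0,-2,0,0,0],
  [45,0,0,-7,0,0,0],
  [45,0,0,-12,0,0,0],
  [45,0,0,-17,0,0,0],
  [45,0,0,-21,0,0,0],
])

```text
clock: 16.0
ee_pos: [0.5687, 0.1277, 0.2272]
tcp_rot: [0.001, -0.696, 0.718, 0.001]
force: [1.5, -0.0, -0.0]
gripper_width: 0.444
```

```bash
python3 look.py hairbrush .558 .128 178; python3 - <<'E'
from h import *
print(readout.state()["ee_pos"],rel([.59,-.12,.23],np.radians(-45)))
E
```

```text
wrist mask 5767
wrist only [0.5572 0.1285 0.    ] yaw 178.3 0.896
all 2 [0.5576 0.1286 0.007 ] yaw 178.2 0.887
[0.56787038 0.12760421 0.2214994 ] (array([24.68, -2.98, -0.93]), [array([  0.3 ,   0.3 , -46.79]), array([  0.37,  -0.36, 133.21])])
```

The brush rests at z=7 mm, within 1 mm of the tier centre, aligned. Next is the blue jar.

>>> drive_tool([
  [100,40.7,6.5,0,0.2,0.2,0],
  [100,40.7,6.5,0,0.2,0.2,0],
  [100,40.7,6.5,0,0.2,0.2,0],
  [100,40.7,6.5,0,0.2,0.2,0],
  [100,40.7,6.5,0,0.2,0.2,0],
  [100,40.7,6.5,0,0.2,0.2,0],
  [100,40.7,6.5,0,0.2,0.2,0],
  [100,40.7,6.5,0,0.2,0.2,0],
  [100,40.7,6.5,0,0.2,0.2,0],
  [100,40.7,6.5,0,0.2,0.2,0],
])

```text
clock: 17.3
ee_pos: [0.4897, -0.2783, 0.2202]
tcp_rot: [-0.001, -0.695, 0.719, 0.002]
force: [0.6, 0.5, -0.2]
gripper_width: 1.002
```

```bash
python3 look.py jar .527 -.277 0; python3 - <<'E'
from h import *
w=imaging.camera("wrist"); u=proj(w,[.527,-.277,.03],True)[0].astype(int); print(u)
save(w,"w5.png",(max(u[0]-150,0),max(u[1]-120,0),u[0]+150,u[1]+120),2.5)
for n,q,y in(("comb",(.667,-.122),112),("clipper",(.647,-.2515),62.7)):
    m=pick(n,w,q,True); print(n,m is not None and fit(n,[(w,m,True)],[*q,0,np.radians(y)]))
print(readout.state()["ee_pos"],rel([.527,-.277,.012],np.radians(-90)))
E
```

```text
wrist mask 2914
wrist only [ 0.5249 -0.2777  0.    ] yaw 1.8 0.969
all 3 [ 0.5248 -0.2771  0.001 ] yaw 6.3 0.661
[323 179]
comb (array([ 0.66621741, -0.12385891,  0.        ,  1.97608116]), np.float64(0.8935316120791899))
clipper (array([ 0.64574487, -0.25159921,  0.        ,  1.0943961 ]), np.float64(0.9026891522333638))
[ 0.49110528 -0.27630932  0.22243972] (array([-0.05, -3.59, 21.04]), [array([-0.  , -0.02, -1.72]), array([-3.0000e-02,  0.0000e+00,  1.7828e+02])])
```

View pics/w5.png

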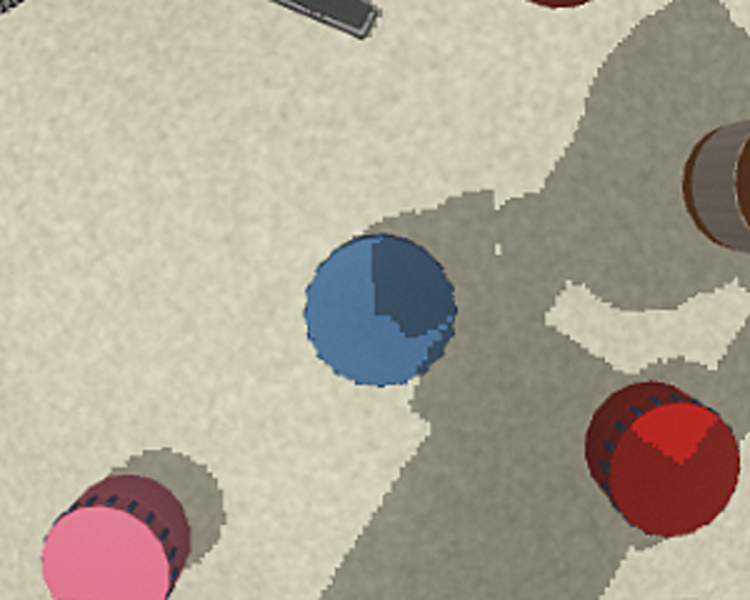

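The enlarged crop confirms a blue body and blue cap at the crop's (380,310), partly in the arm's shadow. Its neighbours are pink and red. The jar fits at (0.525,−0.2775).

>>> drive_tool([
  [100,0,-3.4,4,0,0,0],
  [100,0,-3.4,8,0,0,0],
  [100,0,-3.4,12,0,0,0],
  [100,0,-3.4,15,0,0,0],
  [100,0,-3.4,18,0,0,0],
  [100,0,-3.4,20,0,0,0],
  [100,0,-3.4,21,0,0,0],
  [100,0,-3.4,21,0,0,0],
  [100,0,-3.4,21,0,0,0],
])

```text
clock: 18.65
ee_pos: [0.5254, -0.2785, 0.0135]
tcp_rot: [0.0, -0.696, 0.718, -0.001]
force: [0.5, -0.9, 0.4]
gripper_width: 1.004
```

>>> drive_tool([
  [55,0,0,0,0,0,0],
  [40,0,0,0,0,0,0],
  [30,0,0,0,0,0,0],
  [0,0,0,0,0,0,0],
  [0,0,0,0,0,0,0],
  [0,0,0,0,0,0,0],
  [0,0,0,0,0,0,0],
])

```text
clock: 19.35
ee_pos: [0.5256, -0.2786, 0.0139]
tcp_rot: [0.0, -0.696, 0.718, -0.001]
force: [0.0, 0.6, 6.3]
gripper_width: 0.6
```

>>> drive_tool([
  [0,0,0,-1,0,0,0],
  [0,0,0,-3,0,0,0],
  [0,0,0,-6,0,0,0],
  [0,0,0,-9,0,0,0],
  [0,0,0,-11,0,0,0],
  [0,0,0,-12,0,0,0],
  [0,0,0,-12,0,0,0],
])

```text
clock: 20.05
ee_pos: [0.5252, -0.2785, 0.1337]
tcp_rot: [0.0, -0.696, 0.718, -0.001]
force: [0.1, -0.1, -2.2]
gripper_width: 0.594
```

```bash
python3 - <<'E'
from h import *
w=imaging.camera("wrist"); save(w,"w6.png")
a=np.radians(-1.75); c=np.array([.5625,.2872])+.055*np.array([np.cos(a),np.sin(a)])
print(c,readout.state()["ee_pos"],rel([*c,.135],np.radians(-91.75)))
E
```

```text
[0.61747435 0.28552038] [ 0.52459154 -0.2781219   0.13197187] (array([-56.63,  -7.52,  -0.32]), [array([ 0.03, -0.01, -0.04]), array([-2.0000e-02, -4.0000e-02,  1.7996e+02])])
```

View pics/w6.png

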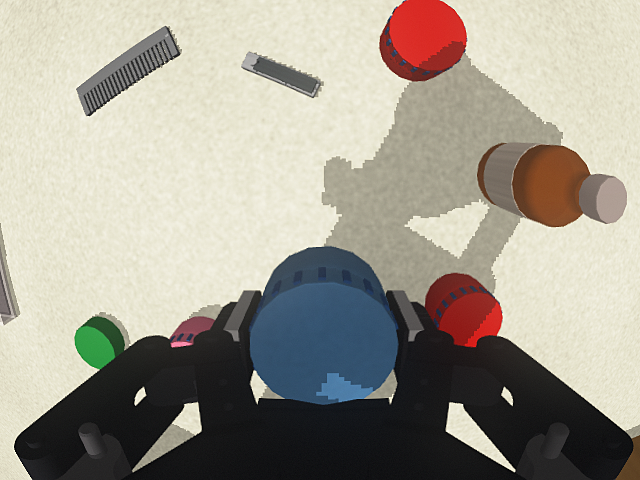

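The jar hangs upright between the pads. I'm carrying it to the back half of the cork tier.

>>> drive_tool([
  [0,-56.6,-7.5,-0.3,0,0,0],
  [0,-56.6,-7.5,-0.3,0,0,0],
  [0,-56.6,-7.5,-0.3,0,0,0],
  [0,-56.6,-7.5,-0.3,0,0,0],
  [0,-56.6,-7.5,-0.3,0,0,0],
  [0,-56.6,-7.5,-0.3,0,0,0],
  [0,-56.6,-7.5,-0.3,0,0,0],
  [0,-56.6,-7.5,-0.3,0,0,0],
  [0,-56.6,-7.5,-0.3,0,0,0],
  [0,-56.6,-7.5,-0.3,0,0,0],
])

```text
clock: 21.1
ee_pos: [0.605, 0.217, 0.1324]
tcp_rot: [-0.002, -0.696, 0.718, 0.001]
force: [0.4, -0.4, -2.4]
gripper_width: 0.598
```

```bash
python3 - <<'E'
from h import *
print(readout.state()["ee_pos"],rel([.6175,.2855,.135],np.radians(-91.75)))
E
```

```text
[0.60502443 0.21698711 0.1323504 ] (array([-6.89, -1.03, -0.28]), [array([ 0.2 , -0.09, -0.04]), array([-1.4000e-01, -3.2000e-01,  1.7996e+02])])
```

>>> drive_tool([
  [0,0,0,0,0,0,0],
  [0,0,0,0,0,0,0],
  [0,0,0,0,0,0,0],
])

```text
clock: 21.4
ee_pos: [0.6055, 0.2141, 0.1333]
tcp_rot: [-0.001, -0.696, 0.718, 0.0]
force: [-0.3, -0.3, -2.4]
gripper_width: 0.599
```

```bash
python3 - <<'E'
from h import *
print(readout.state()["ee_pos"],rel([.6175,.2855,.135],np.radians(-91.75)))
E
```

```text
[0.6054605  0.21407338 0.13329694] (array([-7.18, -0.97, -0.18]), [array([ 0.14, -0.09, -0.09]), array([-1.3000e-01, -2.1000e-01,  1.7991e+02])])
```

>>> drive_tool([
  [0,-4,-0.5,0,0,0,0],
  [0,-7.2,-1,0,0,0,0],
  [0,-7.2,-1,0,0,0,0],
  [0,-7.2,-1,3,0,0,0],
  [0,-7.2,-1,6,0,0,0],
  [0,-7.2,-1,8.5,0,0,0],
  [0,-7.2,-1,10,0,0,0],
  [0,-7.2,-1,10.7,0,0,0],
  [0,-7.2,-1,11.0,0,0,0],
  [0,-7.2,-1,11.0,0,0,0],
])

```text
clock: 22.4
ee_pos: [0.6188, 0.2866, 0.0257]
tcp_rot: [0.001, -0.696, 0.718, -0.0]
force: [-0.7, -0.4, -2.2]
gripper_width: 0.594
```

>>> drive_tool([
  [0,0,0,0.1,0,0,0],
  [0,0,0,0.2,0,0,0],
  [0,0,0,0.3,0,0,0],
  [0,0,0,0.3,0,0,0],
  [0,0,0,0.3,0,0,0],
])

```text
clock: 22.9
ee_pos: [0.6181, 0.2868, 0.0218]
tcp_rot: [-0.0, -0.696, 0.718, -0.0]
force: [0.7, 0.5, -2.4]
gripper_width: 0.594
```

>>> drive_tool([
  [0,0,0,0.1,0,0,0],
  [0,0,0,0.1,0,0,0],
  [0,0,0,0.1,0,0,0],
])

```text
clock: 23.2
ee_pos: [0.6183, 0.2869, 0.021]
tcp_rot: [0.0, -0.696, 0.718, -0.0]
force: [-0.2, 0.0, -0.7]
gripper_width: 0.592
```

Load is off the wrist (−2.4 → −0.7 N), so the jar is touching the floor. Releasing.

>>> drive_tool([
  [64,0,0,0,0,0,0],
  [70,0,0,0,0,0,0],
  [80,0,0,0,0,0,0],
  [80,0,0,0,0,0,0],
  [80,0,0,-2,0,0,0],
  [80,0,0,-6,0,0,0],
  [80,0,0,-11,0,0,0],
  [80,0,0,-16,0,0,0],
  [80,0,0,-20,0,0,0],
  [80,0,0,-20,0,0,0],
])

```text
clock: 24.2
ee_pos: [0.6202, 0.2877, 0.2299]
tcp_rot: [0.006, -0.696, 0.718, -0.003]
force: [0.7, -0.4, 0.1]
gripper_width: 0.797
```

```bash
python3 look.py jar .618 .286 0; python3 - <<'E'
from h import *
# comb look: jaws across comb width. comb yaw ~113 => tool x at 23 deg or -157
print(readout.state()["ee_pos"],readout.state()["joint_positions"][[0,5]])
for y in(-157,): print(rel([.645,-.13,.22],np.radians(y)))
E
```

```text
wrist mask None
[0.61760763 0.28662007 0.21836592] [0.3803789  1.98245691]
(array([41.56, -4.04, -0.1 ]), [array([ 0.12, -0.21, 65.21]), array([   0.24,    0.14, -114.79])])Traceback (most recent call last):
  File "look.py", line 18, in <module>
    a=sys.argv; look(a[1],(float(a[2]),float(a[3])),np.radians(float(a[4])),a[5] if len(a)>5 else None)
                ~~~~^^^^^^^^^^^^^^^^^^^^^^^^^^^^^^^^^^^^^^^^^^^^^^^^^^^^^^^^^^^^^^^^^^^^^^^^^^^^^^^^^^^
  File "look.py", line 15, in look
    p,i=fit(n,o,[*p[:2],z,p[3]],True); print("all",len(o),np.round(p[:3],4),"yaw",round(np.degrees(p[3]),1),round(i,3))
                  ^
UnboundLocalError: cannot access local variable 'p' where it is not associated with a value
```

```bash
python3 - <<'E'
from h import *
print(readout.state()["ee_pos"],rel([.676,-.15,.2],np.radians(23.2)))
c=imaging.camera("scene"); m=pick("jar",c,(.618,.286),False,.06); print(m is not None and fit("jar",[(c,m,False)],[.618,.286,.007,0]))
E
```

```text
[0.61760763 0.28662007 0.21836592] (array([43.45, -7.21,  1.89]), [array([   0.24,    0.14, -114.99]), array([ 0.12, -0.21, 65.01])])
(array([0.61789429, 0.28873259, 0.007     , 0.03087422]), np.float64(0.9200548979241723))
```

>>> drive_tool([
  [42,43.4,-7.2,1.8,0.2,0.1,-115],
  [42,43.4,-7.2,1.8,0.2,0.1,-115],
  [42,43.4,-7.2,1.8,0.2,0.1,-115],
  [42,43.4,-7.2,1.8,0.2,0.1,-115],
  [42,43.4,-7.2,1.8,0.2,0.1,-115],
  [42,43.4,-7.2,1.8,0.2,0.1,-115],
  [42,43.4,-7.2,1.8,0.2,0.1,-115],
  [42,43.4,-7.2,1.8,0.2,0.1,-115],
  [42,43.4,-7.2,1.8,0.2,0.1,-115],
  [42,43.4,-7.2,1.8,0.2,0.1,-115],
])

```text
clock: 25.6
ee_pos: [0.6757, -0.1558, 0.2007]
tcp_rot: [0.0, 0.998, -0.064, -0.0]
force: [-0.7, 0.8, -0.8]
gripper_width: 0.418
```

>>> drive_tool([
  [42,0,0,0,0,0,0],
  [42,0,0,0,0,0,0],
  [42,0,0,0,0,0,0],
])

```text
clock: 25.9
ee_pos: [0.6767, -0.1479, 0.2029]
tcp_rot: [-0.0, 0.998, -0.064, 0.001]
force: [-0.1, 0.1, -0.3]
gripper_width: 0.421
```

```bash
python3 - <<'E'
from h import *
print(readout.state()["ee_pos"],rel([.676,-.15,.2],np.radians(23.2)))
E
```

```text
[ 0.67666409 -0.14787869  0.20294524] (array([-0.04,  0.22,  0.29]), [array([ -0.  ,  -0.14, -30.56]), array([-1.9000e-01,  1.0000e-02,  1.4944e+02])])
```

Turning the remaining −30.5° and looking.

>>> drive_tool([
  [42,0,0.2,0.2,0,0,-30.5],
  [42,0,0.2,0.2,0,0,-30.5],
  [42,0,0.2,0.2,0,0,-30.5],
  [42,0,0.2,0.2,0,0,-30.5],
  [42,0,0.2,0.2,0,0,-30.5],
  [42,0,0.2,0.2,0,0,-30.5],
])

```text
clock: 26.5
ee_pos: [0.6764, -0.1503, 0.2011]
tcp_rot: [0.0, 0.98, 0.2, 0.001]
force: [0.3, 0.4, 0.1]
gripper_width: 0.425
```

```bash
python3 look.py comb .6662 -.1239 113.2 w7.png; python3 - <<'E'
from h import *
print(readout.state()["ee_pos"],rel([.6662,-.1239,.0],np.radians(23.2)))
E
```

```text
wrist mask 2421
wrist only [ 0.6662 -0.1229  0.    ] yaw 113.5 0.756
all 2 [ 6.661e-01 -1.226e-01 -3.000e-04] yaw 113.5 0.846
[ 0.67630204 -0.15112627  0.200861  ] (array([ 0.1 , -2.91, 20.08]), [array([ 0.04, -0.13, -0.03]), array([-2.0000e-01, -6.0000e-02,  1.7997e+02])])
```

View pics/w7.png

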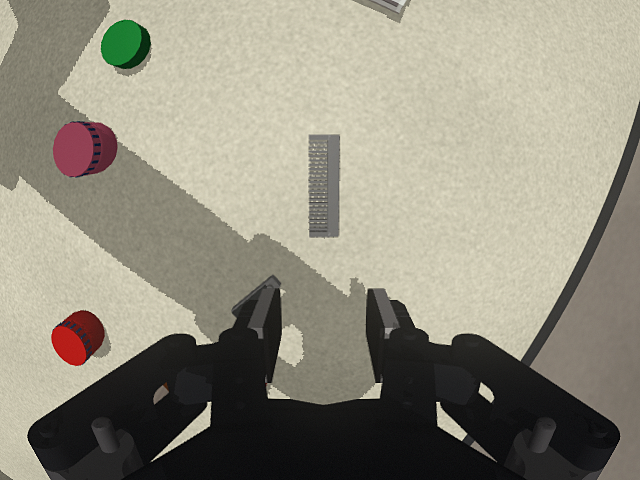

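The comb spans (309,135) to (340,237). I'll check those corners against the fit.

```bash
python3 - <<'E'
from h import *
w=imaging.camera("wrist")
P=onplane(w,[(308.5,134.5),(340,134.5),(340,237),(308.5,237)],.005,True)[:,:2]
print(P.mean(0),np.linalg.norm(np.diff(P,axis=0),axis=1),np.degrees(np.arctan2(*(P[1]-P[2])[::-1])))
print(readout.state()["ee_pos"],rel([*P.mean(0),.0],np.radians(23.5)))
E
```

```text
[ 0.66662494 -0.12460188] [0.02823401 0.09503261 0.02956335] 113.60573784720447
[ 0.67631194 -0.15116611  0.20084428] (array([ 0.11, -2.84, 20.08]), [array([ 0.04, -0.13, -0.33]), array([-2.1000e-01, -6.0000e-02,  1.7967e+02])])
```

Size (28.2 × 95.0 mm) and yaw match. Descending carefully.

>>> drive_tool([
  [42,0.1,-2.8,5,0,0,-0.3],
  [42,0.1,-2.8,10,0,0,-0.3],
  [42,0.1,-2.8,14,0,0,-0.3],
  [42,0.1,-2.8,17,0,0,-0.3],
  [42,0.1,-2.8,19,0,0,-0.3],
  [42,0.1,-2.8,19.8,0,0,-0.3],
  [42,0.1,-2.8,19.8,0,0,-0.3],
  [42,0.1,-2.8,19.8,0,0,-0.3],
])

```text
clock: 27.65
ee_pos: [0.6676, -0.1252, 0.0045]
tcp_rot: [0.001, 0.979, 0.204, 0.002]
force: [1.1, 1.7, 1.8]
gripper_width: 0.418
```

>>> drive_tool([
  [42,0,0,0.1,0,0,0],
  [42,0,0,0.2,0,0,0],
  [42,0,0,0.2,0,0,0],
])

```text
clock: 27.95
ee_pos: [0.6669, -0.1251, 0.0015]
tcp_rot: [0.0, 0.979, 0.204, 0.002]
force: [-0.5, 0.0, 0.1]
gripper_width: 0.42
```

>>> drive_tool([
  [0,0,0,0.1,0,0,0],
  [0,0,0,0.1,0,0,0],
  [0,0,0,0.1,0,0,0],
  [0,0,0,0.1,0,0,0],
  [0,0,0,0.1,0,0,0],
])

```text
clock: 28.45
ee_pos: [0.6673, -0.1251, 0.0012]
tcp_rot: [0.0, 0.979, 0.204, 0.002]
force: [-1.2, 0.5, 5.5]
gripper_width: 0.3
```

>>> drive_tool([
  [0,0,0,-1,0,0,0],
  [0,0,0,-4,0,0,0],
  [0,0,0,-8,0,0,0],
  [0,0,0,-12,0,0,0],
  [0,0,0,-15,0,0,0],
  [0,0,0,-15,0,0,0],
])

```text
clock: 29.05
ee_pos: [0.6685, -0.1256, 0.1571]
tcp_rot: [0.002, 0.979, 0.204, 0.006]
force: [0.0, -0.4, 0.5]
gripper_width: 0.298
```

```bash
python3 - <<'E'
from h import *
w=imaging.camera("wrist"); save(w,"w8.png")
# clipper from this view too
m=pick("clipper",w,(.646,-.2516),True); print(m is not None and fit("clipper",[(w,m,True)],[.646,-.2516,0,1.094]))
a=np.radians(-1.75); c=np.array([.5625,.2872])-.057*np.array([np.cos(a),np.sin(a)])
print(c,readout.state()["ee_pos"],rel([*c,.15],a))
E
```

```text
False
[0.50552659 0.2889407 ] [ 0.66652263 -0.12507364  0.1507821 ] (array([ 1.750e+00, -4.439e+01,  1.000e-02]), [array([ 0.05, -0.22, 25.26]), array([ 3.0000e-01,  6.0000e-02, -1.5474e+02])])
```

View pics/w8.png

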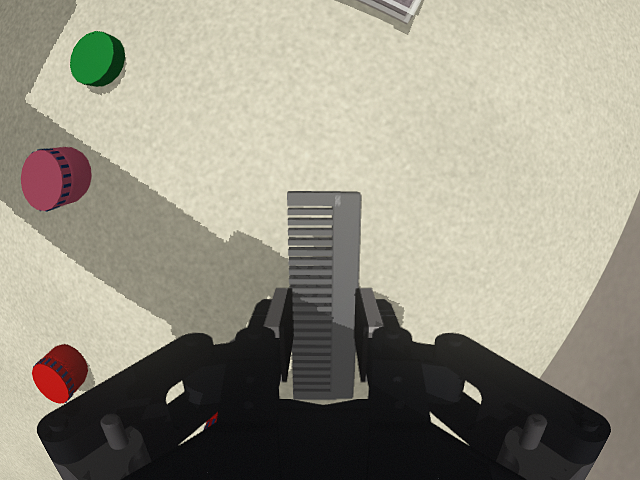

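>>> drive_tool([
  [0,1.7,-44.4,0,0,0,25.3],
  [0,1.7,-44.4,0,0,0,25.3],
  [0,1.7,-44.4,0,0,0,25.3],
  [0,1.7,-44.4,0,0,0,25.3],
  [0,1.7,-44.4,0,0,0,25.3],
  [0,1.7,-44.4,0,0,0,25.3],
  [0,1.7,-44.4,0,0,0,25.3],
  [0,1.7,-44.4,0,0,0,25.3],
  [0,1.7,-44.4,0,0,0,25.3],
  [0,1.7,-44.4,0,0,0,25.3],
])

```text
clock: 30.15
ee_pos: [0.5015, 0.2931, 0.1475]
tcp_rot: [-0.0, 1.0, -0.013, -0.001]
force: [0.7, -0.4, -0.5]
gripper_width: 0.301
```

>>> drive_tool([
  [0,0,0,0,0,0,0],
  [0,0,0,0,0,0,0],
  [0,0,0,0,0,0,0],
])

```text
clock: 30.45
ee_pos: [0.5052, 0.2876, 0.149]
tcp_rot: [0.0, 1.0, -0.017, 0.001]
force: [0.8, 0.1, -0.4]
gripper_width: 0.304
```

```bash
python3 - <<'E'
from h import *
print(readout.state()["ee_pos"],rel([.5055,.289,.01],np.radians(-1.75)))
E
```

```text
[0.50518802 0.28757359 0.14899212] (array([ 1.00e-02, -1.50e-01,  1.39e+01]), [array([ 0.01, -0.09, -0.15]), array([-1.3000e-01, -2.0000e-02,  1.7985e+02])])
```

>>> drive_tool([
  [0,0,-0.1,5,0,0,0],
  [0,0,-0.1,9,0,0,0],
  [0,0,-0.1,12,0,0,0],
  [0,0,-0.1,13.3,0,0,0],
  [0,0,-0.1,13.7,0,0,0],
  [0,0,-0.1,13.9,0,0,0],
  [0,0,-0.1,13.9,0,0,0],
  [0,0,-0.1,13.9,0,0,0],
])

```text
clock: 31.25
ee_pos: [0.5061, 0.2904, 0.0123]
tcp_rot: [-0.001, 1.0, -0.016, 0.002]
force: [-0.3, 0.0, -1.1]
gripper_width: 0.301
```

>>> drive_tool([
  [0,0,0,0.1,0,0,0],
  [0,0,0,0.1,0,0,0],
  [50,0,0,0.1,0,0,0],
  [50,0,0,0.1,0,0,0],
  [50,0,0,0.1,0,0,0],
  [50,0,0,-3,0,0,0],
  [50,0,0,-8,0,0,0],
  [50,0,0,-13,0,0,0],
  [50,0,0,-18,0,0,0],
  [50,0,0,-20,0,0,0],
])

```text
clock: 32.25
ee_pos: [0.506, 0.2906, 0.2172]
tcp_rot: [-0.002, 1.0, -0.016, 0.005]
force: [1.5, 0.7, 0.2]
gripper_width: 0.5
```

```bash
python3 - <<'E'
from h import *
print(readout.state()["ee_pos"])
for nm in("top","scene","wrist"):
    f=nm=="wrist"; w=imaging.camera(nm)
    if f: save(w,"w9.png")
    for n,q,y,z in(("comb",(.5055,.289),88,.007),("jar",(.618,.287),0,.007)):
        m=pick(n,w,q,f,.05); r=m is not None and fit(n,[(w,m,f)],[*q,z,np.radians(y)]); print(nm,n,r and (np.round(r[0],3),round(r[1],2)))
# clipper yaw 62.7 -> tool x at -27.3 ; TCP offset 30mm along tool y
y=np.radians(-27.3); t=np.array([.6457,-.2516])+.03*np.array([np.sin(y),-np.cos(y)])
print(t,rel([*t,.2],y))
E
```

```text
[0.50600143 0.29058917 0.2171926 ]
top comb False
top jar (array([0.619, 0.288, 0.007, 0.045]), np.float64(0.84))
scene comb (array([0.506, 0.292, 0.007, 1.524]), np.float64(0.86))
scene jar (array([0.616, 0.291, 0.007, 0.052]), np.float64(0.88))
wrist comb (array([0.506, 0.291, 0.007, 1.523]), np.float64(0.92))
wrist jar (array([ 0.618,  0.287,  0.007, -0.051]), np.float64(0.92))
[ 0.63194051 -0.27825852] (array([14.54, 56.36,  0.94]), [array([ 0.06, -0.  , 25.51]), array([ 0.0000e+00,  8.0000e-02, -1.5449e+02])])
```

View pics/w9.png

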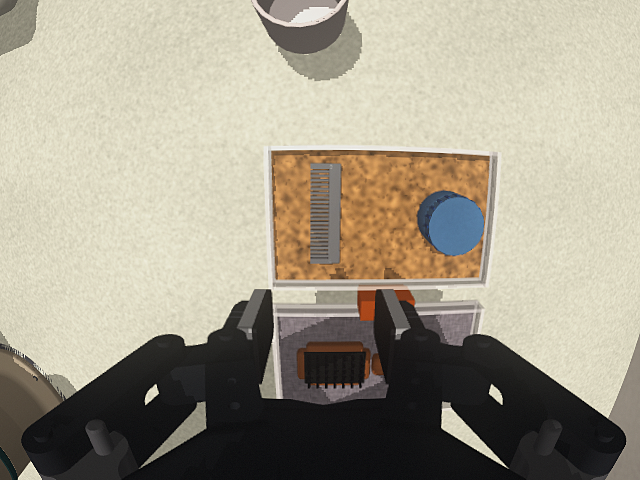

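The comb at (324,213) lies crosswise and the jar at (452,222) is upright; measured positions agree across the views. Last is the clipper.

>>> drive_tool([
  [50,14.5,56.3,0.5,0,0,25.5],
  [50,14.5,56.3,0.5,0,0,25.5],
  [50,14.5,56.3,0.5,0,0,25.5],
  [50,14.5,56.3,0.5,0,0,25.5],
  [50,14.5,56.3,0.5,0,0,25.5],
  [50,14.5,56.3,0.5,0,0,25.5],
  [50,14.5,56.3,0.5,0,0,25.5],
  [50,14.5,56.3,0.5,0,0,25.5],
  [50,14.5,56.3,0.5,0,0,25.5],
  [50,14.5,56.3,0.5,0,0,25.5],
])

```text
clock: 33.7
ee_pos: [0.6141, -0.2, 0.2055]
tcp_rot: [-0.001, 0.972, -0.236, 0.001]
force: [1.0, 0.4, 0.5]
gripper_width: 0.499
```

>>> drive_tool([
  [50,0,0,0,0,0,0],
  [50,0,0,0,0,0,0],
  [50,0,0,0,0,0,0],
])

```text
clock: 34.0
ee_pos: [0.6141, -0.197, 0.2059]
tcp_rot: [-0.001, 0.972, -0.235, 0.001]
force: [-0.5, 0.5, 0.8]
gripper_width: 0.499
```

```bash
python3 - <<'E'
from h import *
print(readout.state()["ee_pos"],rel([.632,-.278,.17],np.radians(-27.3)))
E
```

```text
[ 0.61412117 -0.19700395  0.20594108] (array([5.29, 6.39, 3.59]), [array([-0.09, -0.06,  0.06]), array([ 9.0000e-02, -1.4000e-01, -1.7994e+02])])
```

>>> drive_tool([
  [50,5.3,6.4,3.5,0,0,0],
  [50,5.3,6.4,3.5,0,0,0],
  [50,5.3,6.4,3.5,0,0,0],
  [50,5.3,6.4,3.5,0,0,0],
])

```text
clock: 34.4
ee_pos: [0.6321, -0.2781, 0.1707]
tcp_rot: [-0.001, 0.972, -0.236, 0.0]
force: [-0.3, 1.1, 0.1]
gripper_width: 0.504
```

```bash
python3 look.py clipper .6457 -.2516 62.7; python3 - <<'E'
from h import *
w=imaging.camera("wrist"); u=proj(w,[.6457,-.2516,.01],True)[0].astype(int); x0,y0=u[0]-100,max(u[1]-75,0); print(x0,y0)
save(w,"w10.png",(x0,y0,x0+200,y0+150),4); print(readout.state()["ee_pos"],rel([.6457,-.2516,.002],np.radians(-27.3)))
E
```

```text
wrist mask 1097
wrist only [ 0.6464 -0.2515  0.    ] yaw 62.5 0.944
all 2 [ 6.470e-01 -2.503e-01  3.000e-04] yaw 62.6 0.911
221 115
[ 0.63233597 -0.27829534  0.17239844] (array([-0.09, -2.96, 17.04]), [array([-0.08, -0.19,  0.08]), array([ 2.9000e-01, -1.3000e-01, -1.7992e+02])])
```

View pics/w10.png

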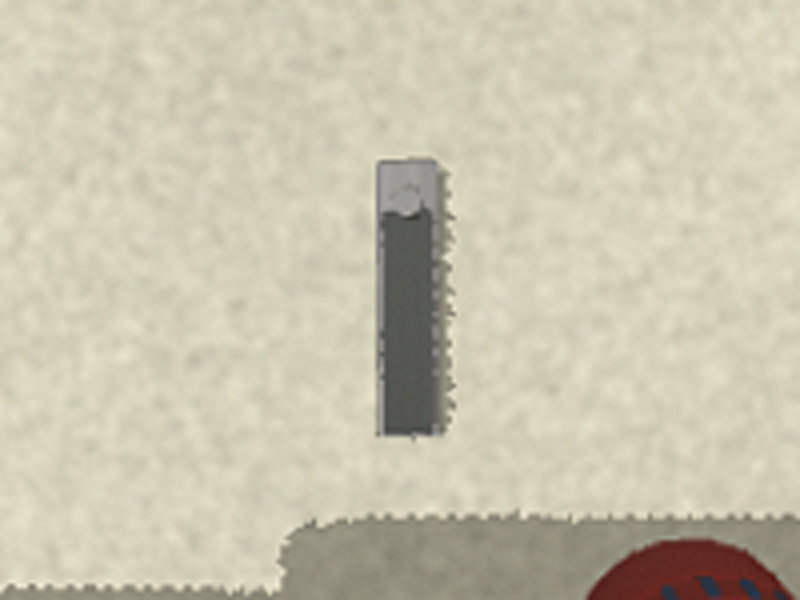

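The clipper is centred in the crop at about (408,297), lying square to the tool. Grasping.

>>> drive_tool([
  [50,-0.05,-3,4,0,0,0],
  [50,-0.05,-3,8,0,0,0],
  [50,-0.05,-3,12,0,0,0],
  [50,-0.05,-3,15,0,0,0],
  [50,-0.05,-3,16.5,0,0,0],
  [50,-0.05,-3,17,0,0,0],
  [50,-0.05,-3,17,0,0,0],
  [50,-0.05,-3,17,0,0,0],
])

```text
clock: 35.55
ee_pos: [0.647, -0.2527, 0.004]
tcp_rot: [-0.0, 0.972, -0.236, 0.003]
force: [0.5, 0.1, 0.8]
gripper_width: 0.499
```

>>> drive_tool([
  [0,0,0,0,0,0,0],
  [0,0,0,0,0,0,0],
  [0,0,0,0,0,0,0],
  [0,0,0,0,0,0,0],
  [0,0,0,0,0,0,0],
  [0,0,0,0,0,0,0],
])

```text
clock: 36.15
ee_pos: [0.6465, -0.2526, 0.0031]
tcp_rot: [-0.0, 0.972, -0.236, 0.002]
force: [-1.1, 0.1, 7.1]
gripper_width: 0.126
```

>>> drive_tool([
  [0,0,0,-1,0,0,0],
  [0,0,0,-4,0,0,0],
  [0,0,0,-8,0,0,0],
  [0,0,0,-12,0,0,0],
  [0,0,0,-16,0,0,0],
  [0,0,0,-16,0,0,0],
  [0,0,0,-16,0,0,0],
])

```text
clock: 36.85
ee_pos: [0.6457, -0.2524, 0.1629]
tcp_rot: [-0.0, 0.972, -0.236, 0.002]
force: [-0.4, -0.6, -1.6]
gripper_width: 0.129
```

```bash
python3 - <<'E'
from h import *
s=readout.state(); w=imaging.camera("wrist"); m=pick("clipper",w,s["ee_pos"][:2],True,.08,z=.16); 
print(m is not None and fit("clipper",[(w,m,True)],[*s["ee_pos"][:2],s["ee_pos"][2]-.003,np.radians(62.5)]))
print(s["ee_pos"],rel([.618,.2875,.16],np.radians(-27.3)))
E
```

```text
(array([ 0.64644225, -0.25149467,  0.15990418,  1.0915513 ]), np.float64(0.8835440019079418))
[ 0.64566044 -0.25236155  0.16290418] (array([-2.710e+01, -4.672e+01,  4.000e-02]), [array([-0.07,  0.08,  0.01]), array([-1.2000e-01, -1.1000e-01, -1.7999e+02])])
```

The clipper is held within 1 mm of the TCP. Carrying it over the jar.

>>> drive_tool([
  [0,-27.1,-46.7,0,0,0,0],
  [0,-27.1,-46.7,0,0,0,0],
  [0,-27.1,-46.7,0,0,0,0],
  [0,-27.1,-46.7,0,0,0,0],
  [0,-27.1,-46.7,0,0,0,0],
  [0,-27.1,-46.7,0,0,0,0],
  [0,-27.1,-46.7,0,0,0,0],
  [0,-27.1,-46.7,0,0,0,0],
  [0,-27.1,-46.7,0,0,0,0],
  [0,-27.1,-46.7,0,0,0,0],
])

```text
clock: 37.95
ee_pos: [0.6194, 0.2489, 0.1592]
tcp_rot: [0.001, 0.972, -0.236, -0.0]
force: [1.0, -0.8, 0.3]
gripper_width: 0.121
```

>>> drive_tool([
  [0,0,0,0,0,0,0],
  [0,0,0,0,0,0,0],
  [0,0,0,0,0,0,0],
])

```text
clock: 38.25
ee_pos: [0.6204, 0.246, 0.1601]
tcp_rot: [0.0, 0.972, -0.236, 0.0]
force: [-0.0, 0.2, -0.6]
gripper_width: 0.127
```

```bash
python3 - <<'E'
from h import *
w=imaging.camera("wrist"); m=pick("jar",w,(.618,.2875),True,.06); print(m is not None and fit("jar",[(w,m,True)],[.618,.2875,.007,0]))
print(readout.state()["ee_pos"],rel([.618,.2875,.058],np.radians(-27.3)))
E
```

```text
(array([0.61801219, 0.28691073, 0.007     , 0.14530396]), np.float64(0.9743749711169647))
[0.62081939 0.24556387 0.16096539] (array([-2.19, -3.59, 10.3 ]), [array([-0.03, -0.08, -0.11]), array([-1.2000e-01,  4.0000e-02,  1.7989e+02])])
```

>>> drive_tool([
  [0,-2.2,-3.6,0,0,0,0],
  [0,-2.2,-3.6,2,0,0,0],
  [0,-2.2,-3.6,5,0,0,0],
  [0,-2.2,-3.6,7.5,0,0,0],
  [0,-2.2,-3.6,9,0,0,0],
  [0,-2.2,-3.6,9.6,0,0,0],
  [0,-2.2,-3.6,9.9,0,0,0],
  [0,-2.2,-3.6,9.9,0,0,0],
  [0,-2.2,-3.6,9.9,0,0,0],
])

```text
clock: 39.25
ee_pos: [0.6185, 0.2894, 0.0642]
tcp_rot: [-0.001, 0.972, -0.236, 0.002]
force: [0.2, -0.3, 0.5]
gripper_width: 0.123
```

>>> drive_tool([
  [0,0,0.2,0.1,0,0,0],
  [0,0,0.2,0.3,0,0,0],
  [0,0,0.2,0.4,0,0,0],
  [0,0,0.2,0.4,0,0,0],
  [0,0,0.2,0.4,0,0,0],
])

```text
clock: 39.75
ee_pos: [0.6169, 0.2875, 0.0585]
tcp_rot: [-0.0, 0.972, -0.236, 0.001]
force: [0.2, 0.1, -0.5]
gripper_width: 0.125
```

>>> drive_tool([
  [0,0,0,0.05,0,0,0],
  [0,0,0,0.05,0,0,0],
  [20,0,0,0.05,0,0,0],
  [30,0,0,0.05,0,0,0],
  [40,0,0,0.05,0,0,0],
  [40,0,0,-1,0,0,0],
  [40,0,0,-4,0,0,0],
  [40,0,0,-8,0,0,0],
  [40,0,0,-13,0,0,0],
  [40,0,0,-15,0,0,0],
])

```text
clock: 40.75
ee_pos: [0.6178, 0.2879, 0.2164]
tcp_rot: [-0.003, 0.972, -0.236, 0.005]
force: [-0.3, 0.8, 1.0]
gripper_width: 0.401
```

>>> drive_tool([
  [40,-3,3,-1,0,0,0],
  [40,-6,6,-1,0,0,0],
  [40,-6,6,-1,0,0,0],
  [40,-6,6,-1,0,0,0],
  [40,-6,6,-1,0,0,0],
])

```text
clock: 41.25
ee_pos: [0.5367, 0.2619, 0.2197]
tcp_rot: [-0.001, 0.972, -0.236, 0.002]
force: [0.4, 0.9, 1.6]
gripper_width: 0.402
```

```bash
python3 - <<'E'
from h import *
print(readout.state()["ee_pos"],readout.state()["joint_velocities"].round(3))
a=np.radians(-1.75);R=np.array([[np.cos(a),np.sin(a)],[-np.sin(a),np.cos(a)]])
for nm in("wrist","scene","top"):
    f=nm=="wrist"; w=imaging.camera(nm)
    save(w,f"end_{nm}.png")
    for n,q,y,z in(("clipper",(.618,.287),62.5,.055),("jar",(.618,.287),0,.007),("comb",(.506,.291),88,.007),("hairbrush",(.5575,.1285),178,.007),("spacer",(.5605,.2085),-2,0)):
        m=pick(n,w,q,f,.05,z=.06 if n=="clipper" else .02); 
        if m is None: print(nm,n,None); continue
        p,i=fit(n,[(w,m,f)],[*q,z,np.radians(y)]); t=(.5578,.1281) if n=="hairbrush" else (.5625,.2872)
        print(nm,n,np.round(p[:2],3),"tier",np.round(R@(p[:2]-t),3),round(np.degrees(p[3])),round(i,2))
E
```

```text
[0.53669645 0.26194292 0.21971874] [-0.001  0.022 -0.015 -0.    -0.002 -0.   ]
wrist clipper [0.617 0.288] tier [0.055 0.003] 63 0.82
wrist jar [0.618 0.286] tier [0.056 0.001] -1 0.64
wrist comb [0.506 0.292] tier [-0.057  0.003] 88 0.78
wrist hairbrush [0.555 0.131] tier [-0.003  0.002] 177 0.65
wrist spacer None
scene clipper [0.618 0.289] tier [0.055 0.004] 62 0.77
scene jar [0.617 0.289] tier [0.054 0.003] 6 0.64
scene comb [0.506 0.293] tier [-0.056  0.004] 87 0.92
scene hairbrush [0.558 0.129] tier [0.    0.001] 179 0.86
scene spacer [0.56  0.211] tier [ 0.    -0.076] -10 0.73
top clipper None
top jar None
top comb None
top hairbrush [0.558 0.129] tier [-0.     0.001] 178 0.9
top spacer [0.559 0.21 ] tier [-0.002 -0.078] 6 0.74
```

View pics/end_wrist.png

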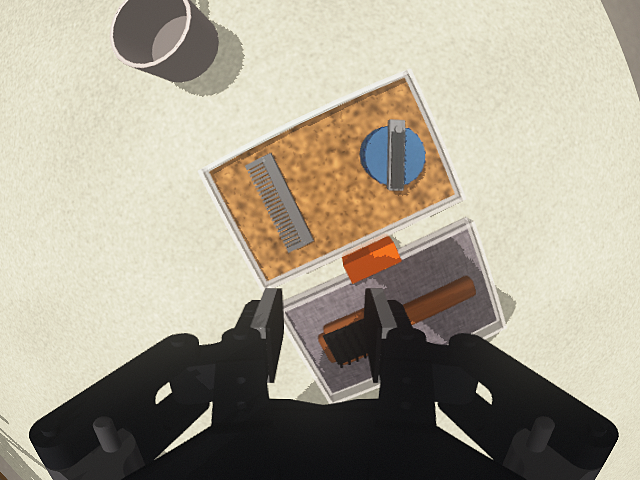

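View pics/end_scene.png

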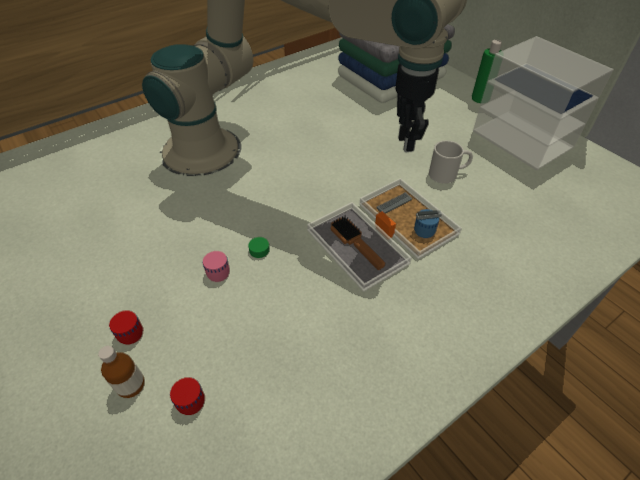

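The wrist view shows the clipper across the middle of the blue cap at (397,155), the comb crosswise at (280,200), the spacer upright in the gap at (372,258) and the brush in the grey tier. The scene view agrees, and the bottle, mug and tin are where they were. Handing in.

```bash
python3 -c "
from plant import hand_in
print(hand_in())"
```

```text
the job is handed in; nothing more can be done
None
```

I handed the job in at about 42 s on the robot's clock, with all five things placed as the task asked. `hand_in()` gives no verdict.

My last checks from the pictures, all inside the stated limits:

| Thing | Where it ended | How it was checked |
|---|---|---|
| Spacer | On the shelf in the gap (base z ≈ 0.5 mm), within 2 mm of half way | Height measured just after placing, before anything else moved |
| Hairbrush | z ≈ 7 mm in the grey tier, within 3 mm of its centre | Height measured just after placing, with a rechecked position at the end |
| Jar | Upright, 55 mm into the back half of the cork tier | Wrist and scene views at the end |
| Comb | 57 mm into the front half, crosswise to about 1° | Wrist and scene views at the end |
| Clipper | Flat on the jar's cap, about 2 mm from its centre | Wrist and scene views at the end |

The bottle, mug and tin look unmoved in the final scene picture; I did not measure them again.

**Weaker checks:**
- In the last top view the networks found no clipper, jar or comb, so those three rest on the wrist and scene views only.
- The jar's final fit was poor (overlap 0.64) because the clipper covers its cap. The fit just before I lowered the clipper was 0.97.
- The spacer's yaw in the last single-view fits scattered between −10° and +6° because the views were partly blocked. In the wrist picture it stands straight.

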